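# Unbolt a steel floor hatch and lever up its flap

## Task

The steel floor hatch on the welding bench has to be held open for a fitter to slip a packer under its flap. With the fingertips, push the barrel bolt's knob outwards until the bolt is fully drawn off the flap, then press down the long end of the pinch bar, smoothly, until that end is right down on the bench and the bar's toe has raised the flap; finish while still holding the bar pressed down. Only push and press: do not lift the bar off its pivot, do not handle the flap itself, and leave the other things on the bench alone.

Things in the scene. Friction and masses are not known exactly. Their poses are not given: they have to be found in the camera images.
- hatch: Steel floor-hatch frame, 58 mm high, with a pivot stand in front. Origin on the bench under the flap's middle; z up; +x points from the flap's free front edge (x = -110 mm) to its hinges (x = +110 mm). The pinch bar lies along y = 0 on the -x side, the barrel bolt on a wing at the -y side. Closed flap's top is 60 mm above the bench; the bolt's staples at both ends of the knob's travel reach 78 mm.
- flap (a joint): Hinge of the flap, a dark 8 mm steel tread plate, 240 x 220 mm, 3 to 5 kg: 0 = closed, grows as its front edge rises (rad); about 0.33 when the bar's long end is on the bench. It falls shut if the bar is let go. A bolt that is not drawn blocks it.
- flap_edge (a point): Middle of the lower edge of the flap's free front side, 52 mm above the bench when closed.
- bolt (a joint): Barrel bolt's slide (m): 0 = fully shot (its 12 mm round shank reaches 20 mm over the flap), grows as it is drawn outwards, along the hatch's -y, to its stop at 0.040. May start a little drawn, still over the flap. Stays where it is left; about 2 N moves it.
- bolt_knob (a point): Centre of the bolt's ball knob: 18 mm ball on a 10 mm upright stem, 99 mm above the bench; moves with the bolt. Push it on its inboard side (towards the hatch's +y), above the staple.
- bar: Pinch bar: loose flat steel, 25 mm wide, 10 mm thick, 420 mm long, its toe cranked up a little; 0.8 kg. Rests across the pivot pin, toe (short end) under the flap's front lip, long end raised 0.18 m above the bench, sloping 0.40 rad; two lugs under it straddle the pin. Origin on its underside over the pin; its x axis points to the toe, level at the start, and turns with the bar.
- bar_end (a point): Point to press: middle of the bar's top face, 25 mm from the tip of the long end and 275 mm along the bar from the pivot. About 4 to 9 N downwards here lifts the flap; it sinks about 165 mm on an arc about the pivot pin, ending about 15 mm above the bench.
- bar_saddle (a point): Point of the bar that sits at the pivot pin's centre when the bar is seated on it.
- pivot_pin (a point): Centre of the pivot pin: 20 mm round, 56 mm above the bench, level, square to the bar, between two upright cheeks 91 mm high, 198 mm in front (hatch's -x) of the hatch's origin.
- magnet: Bystander, not to be disturbed: welding magnet square, grey, 95 mm. Origin at the centre of its underside.
- tube: Bystander, not to be disturbed: capped offcut of 40 mm square aluminium tube, 60 mm tall. Origin at the centre of its underside.
- spray: Bystander, not to be disturbed: spray can, 56 mm wide, 170 mm tall. Origin at the centre of its underside.
- bracket: Bystander, not to be disturbed: folded aluminium angle bracket, 70 x 60 x 54 mm. Origin at the centre of its underside.
- hammer: Bystander, not to be disturbed: chipping hammer lying flat, 270 mm long. Origin at the centre of its underside.
- brush: Bystander, not to be disturbed: brush lying flat. Origin at the centre of its underside.
- cup: Bystander, not to be disturbed: steel cup, 76 mm wide, 95 mm tall. Origin at the centre of its underside.

How it is judged (in metres and radians):
On the way, in this order (a step that is already met when the one before it is completed fails the run):
1. the bolt is fully drawn, the flap still closed (value of joint bolt above 0.034 m and value of joint flap below 0.03 rad), for 0.2 s.
2. the fingers press the bar's long end down and the bar's toe carries the raised flap (value of joint flap above 0.28 rad and contact force between the fingers and bar above 1 N), for 0.3 s.
At the end, for the whole second after the job is handed in: Through the last second: bolt drawn at least 34 of its 40 mm; flap raised at least 0.28 rad and still, carried by the bar's toe; bar seated on its pivot pin (within 12 mm), its press point lower than 45 mm; fingers pressing on the bar with more than 1 N (all of step 2 and velocity of joint flap between -0.05 and 0.05 rad/s and value of joint bolt above 0.034 m and contact force between bar and flap above 3 N and distance between bar_saddle and pivot_pin below 0.012 m and height (world z) of bar_end below 0.045 m); the arm keeps its last pose, push and grip.
It fails at once if the bar is lifted or pushed off its pivot (more than 20 mm) (distance between bar_saddle and pivot_pin above 0.02 m).
It fails at once if the flap itself is pushed or lifted by the robot (more than 3 N) (contact force between any of the fingers, the arm and flap above 3 N).
It fails at once if the flap is jerked up or dropped (faster than 1.5 rad/s) (velocity of joint flap above 1.5 rad/s or velocity of joint flap below -1.5 rad/s).
It fails at once if one of the other things on the bench is moved more than 20 mm (distance of any of magnet, tube, spray, bracket, hammer, brush, cup from where it was at the start of the episode above 0.02 m).
It also fails if it takes over 51 s, if anything falls off the work surface, if the arm or the gripper's body presses on something with over 40 N, if the wrist force passes 120 N, or if a joint passes its speed limit or range.

## Robot

A 6-joint arm with a two-finger parallel gripper is mounted at the origin on the work surface. World frame = base frame: x ahead of the robot, y to its left, z up, the work surface at z = 0. Lengths are in mm, angles in rad, forces in N, time in s.
With the tool pointing down it reaches from about 400 to 925 mm from the base axis. Payload 12.5 kg.
Tool frame: the origin (TCP) lies between the finger pads; the fingertips stand 11 mm ahead of it and the grasp point (between the pads) lies 8 mm behind it (env.tip_extent is the distance from the TCP to the fingertips, in mm); x points along the fingers, z is the direction in which the jaws open and shut, and the axes are right-handed (so a half turn about x gives the same grasp; the last joint's range is limited). The gripper opens to 95 mm and grips with 3 to 60 N. Pads are 20 mm wide; open, the fingers measure 119 mm over their backs; the gripper's body (75 mm by 180 mm) begins 59 mm behind the grasp point.
Start: joints at [-1.284, 0.491, 1.559, -0, 1.092, -0.106], TCP at [239.259, -577.409, 225.661] pointing down, gripper open.
Joint ranges: [-3.1, 3.1], [-0.84, 2.19], [0.05, 2.79], [-1.13, 4.28], [0.06, 2.93], [-2.69, 2.69]. Speed limits (rad/s): [2.22, 2.22, 2.79, 3.14, 3.14, 3.14].

## Interface

Orientations are given as [roll, pitch, yaw] about the fixed x, y, z axes, in that order (R = Rz(yaw) Ry(pitch) Rx(roll)).
In Python, from cell import status, imaging, env gives the robot as it stands. The module is installed in compiled form; this text tells all that it offers.
- The arm moves only by the tool apply_moves, never from a script. Its argument "increments" is a list of rows, each a list of 5 numbers: the closure, from 0 (fully open) to 1 (shut), then the shift along the tool's x, y, z in mm, then the turn about the tool's x in degrees. A call has 1 to 10 rows; each row shifts and turns the commanded pose from where the row before left it, along the tool's axes as they then stand; what a row does not reach is not made up. A row lasts 1/10 s, in which the tool goes at most 50 mm and 8.59 degrees, less where a joint would pass 70% of its speed; a pose out of reach is approached as far as the arm can. A call with a gripper value outside its range is refused whole. The fingers move at their own pace and stop on an object; the grip force is fixed at half the most. Time passes only in rows, so rows that do not move let the fingers close. It gives the time, the measured TCP pose, the force and the opening at its end, in the units of the state.
- status.state(): the state, without advancing time (a new reading comes with each control period).
- imaging.read_camera(name): name is "scene" or "top" or "wrist"; returns a dict with "pixels" (420x560x3 uint8, red, green, blue), "fovy" (degrees; the focal length in pixels is half the picture's height over the tangent of half this angle, whatever the lens; pixels are square), "cx", "cy" (the principal point, pixels), "R" (3x3) and "t" (3): a world point X has camera coordinates R X + t. Camera axes: x right, y down, z forward; pixel columns grow to the right and rows downward; lengths in mm; the calibration is good to about 2 mm. The wrist camera is an equidistant fisheye: a pixel r from the principal point sees the ray r / f radians off the axis. A picture is of the moment at which its call begins. There is no depth.
- env.job_done(): hands the job in, once; it reports no verdict.
The state is a dict: "t": time; "joints": joint angles; "qvel": joint speeds; "tau": joint torques, N m; "eef_pos": TCP position; "tcp_rot": TCP orientation; "ft_force": force on the tool from outside, world axes, zero at the start; "moment": the same for the moment, N m; "opening": opening from 0.0 (shut) to 1.0 (fully open).
Only numpy, scipy, OpenCV 4.12 (cv2) and the standard library are available. Lean on these libraries where they do the work, as an engineer would, in place of code of your own. Each camera call takes 0.05 s, during which the arm holds its last target. There are 200 camera calls.

## Working session

There is one attempt and no reset: what is moved stays moved. The work goes in short steps, Python scripts to look and compute and a tool call to move; the robot and the scene stay as the last step left them, time stands still between calls to the robot, and variables do not carry over. Pictures are saved under pics/ and viewed, about 8 in all and at most 12, crops included, and the job is handed in when it is done.

Besides the shell and the picture viewer there is one more tool, called after "Emit:" as a command line: name --pt "numbers of a row" for each row, then --argument value for the rest. apply_moves: Moves the arm, as the interface text tells. Its arguments: {"type":"object","properties":{"increments":{"type":"array"}},"required":["increments"]}

```bash
mkdir -p pics
cat > h.py <<'E'
import numpy as np, cv2, pickle
from cell import status, imaging, env
def snap(n,f):
    c=imaging.read_camera(n); cv2.imwrite(f'pics/{f}.png',c['pixels'][...,::-1]); pickle.dump(c,open(f'pics/{f}.pkl','wb')); return c
def load(f): return pickle.load(open(f'pics/{f}.pkl','rb'))
def foc(c): return c['pixels'].shape[0]/2/np.tan(np.radians(c['fovy'])/2)
def ray(c,u,v,fish=False):
    f=foc(c); d=np.array([u-c['cx'],v-c['cy']])/f
    if fish:
        r=np.hypot(*d); d3=np.array([*(d/r*np.sin(r)),np.cos(r)])
    else: d3=np.array([*d,1.])
    R=np.array(c['R']);t=np.array(c['t']); d3=R.T@d3
    return -R.T@t, d3/np.linalg.norm(d3)
def tri(*rays):
    A=sum(np.eye(3)-np.outer(d,d) for o,d in rays); b=sum((np.eye(3)-np.outer(d,d))@o for o,d in rays)
    X=np.linalg.solve(A,b); return X,[np.linalg.norm(np.cross(X-o,d)) for o,d in rays]
def atz(r,z): o,d=r; return o+d*(z-o[2])/d[2]
def proj(c,X):
    p=np.array(c['R'])@X+np.array(c['t']); return foc(c)*p[:2]/p[2]+[c['cx'],c['cy']]
E
python3 - <<'E'
from h import *
for n in('scene','top'):
    c=snap(n,n+'0'); print(n,c['fovy'],-np.array(c['R']).T@c['t'])
print(status.state())
E
```

```text
scene 50.751298622750014 [1351.86631578 -666.89946803  948.68593473]
top 50.14056118682345 [ 405.84916259   -6.96047411 1337.791437  ]
{'t': 0.1, 'joints': array([-1.28363213e+00,  4.91476852e-01,  1.55936824e+00,  2.86302662e-06,
        1.09168714e+00, -1.05599933e-01]), 'qvel': array([ 0.00089998, -0.00074373, -0.0010196 ,  0.00208793, -0.00045526,
        0.00125628]), 'tau': array([ 1.94290878e-03, -6.13624763e+01, -2.58603555e+01,  6.94120978e-02,
        4.70265804e-02, -6.56222937e-05]), 'eef_pos': array([ 239.18187241, -577.21570883,  225.14109136]), 'tcp_rot': array([3.03328998, 1.56985675, 1.85525646]), 'ft_force': array([ 0.21412332, -0.35956182,  0.47526654]), 'moment': array([ 0.02546849, -0.01851457,  0.03423049]), 'opening': 1.0024169554506608}
```

View pics/scene0.png

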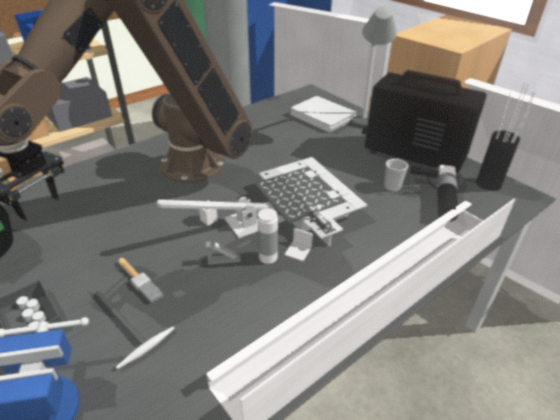

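View pics/top0.png

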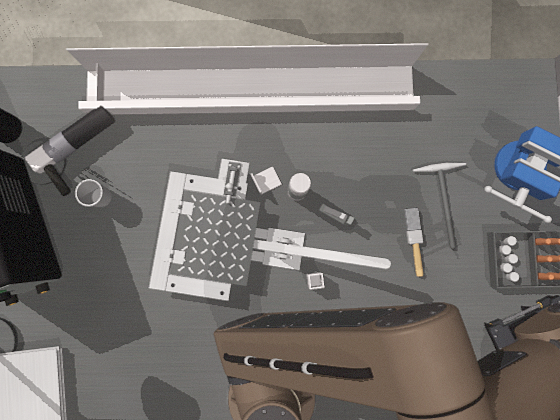

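The scene view shows the hatch at about (310,195), with the bar's long end at about (163,204). In the top view the knob and wing are at about (233,175), the bar tip is at (388,264) and the pivot at (287,248). The spray can stands near the bolt at (300,185). I'll enlarge both views.

Run:
```python
from h import *
a=cv2.imread('pics/top0.png')[140:310,140:400]; cv2.imwrite('pics/topc.png',cv2.resize(a,None,fx=3,fy=3,interpolation=cv2.INTER_CUBIC))
a=cv2.imread('pics/scene0.png')[150:275,150:375]; cv2.imwrite('pics/scenec.png',cv2.resize(a,None,fx=3.5,fy=3.5,interpolation=cv2.INTER_CUBIC))
```

```text
(no output)
```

View pics/topc.png

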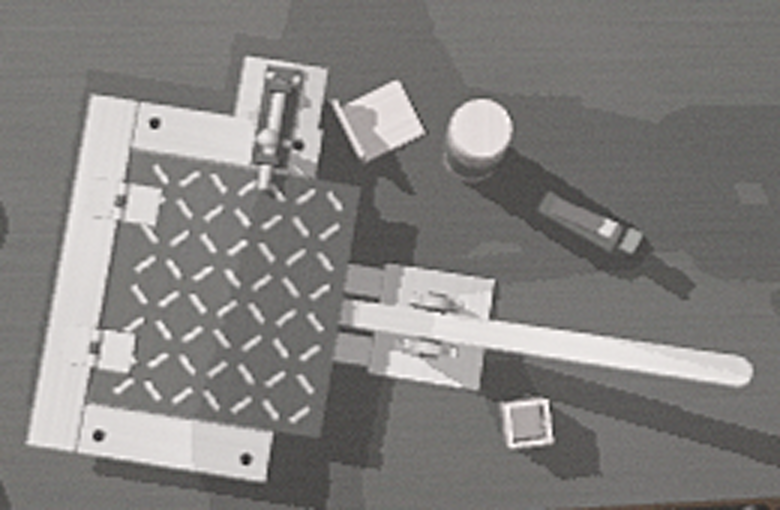

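View pics/scenec.png

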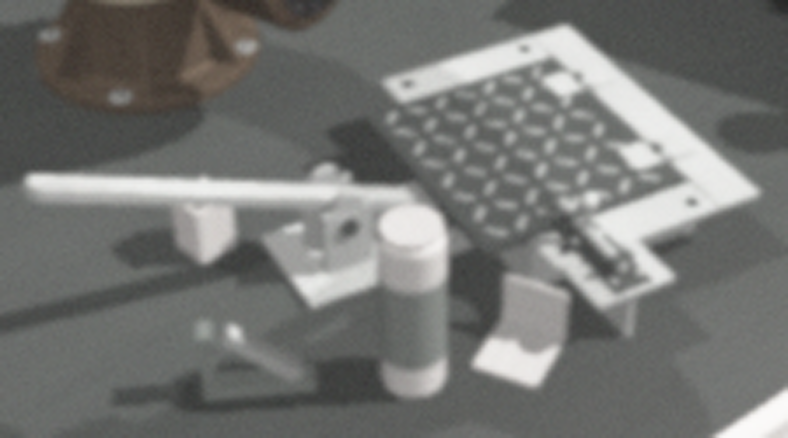

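The top crop shows the ball knob at about (267,138) and the flap's front corners at (358,185) and (320,436). The bar tip is at (752,372) and the tube sits beside the bar at (527,423). In the scene crop the knob is at about (592,200) and the bar tip at (30,186). Next I triangulate.

Run:
```python
from h import *
T=load('top0');S=load('scene0')
t=lambda u,v: ray(T,140+u/3,140+v/3)
s=lambda u,v: ray(S,150+u/3.5,150+v/3.5)
print('knob',tri(t(267,138),s(592,200)))
print('tip',tri(t(738,371),s(38,183)))
a=atz(t(358,185),60);b=atz(t(320,436),60);print('front corners',a,b,np.linalg.norm(a-b))
mid=(a+b)/2;yv=(b-a)/np.linalg.norm(b-a);xv=np.array([yv[1],-yv[0],0]);print('y',yv,'x',xv)
O=mid+110*xv;O[2]=0;print('O',O,'yaw',np.arctan2(xv[1],xv[0]))
def W(x,y,z):return O+x*xv+y*yv+[0,0,z]
c,sn=np.cos(.4),np.sin(.4)
for n,P in dict(pin=(-198,0,56),tipbar=(-198-275*c,0,56+275*sn+15)).items():
    X=W(*P);print(n,X,(proj(T,X)-140)*3,(proj(S,X)-150)*3.5)
for n,p in dict(knob=t(267,138)).items():
    X=atz(p,99);d=X-O;print('knob hatch',X,d@xv,d@yv)
for n,p,z in[('spray',t(480,126),170),('tube',t(527,423),60),('bracket hi',t(335,100),54)]:
    X=atz(p,z);d=X-O;print(n,X,d@xv,d@yv)
```

```text
knob (array([599.07623504, 108.24935912, 103.52809667]), [np.float64(4.436691851902119), np.float64(4.436691851902115)])
tip (array([ 378.11051911, -299.07162947,  186.30441815]), [np.float64(2.47464027647858), np.float64(2.474640276478596)])
front corners [556.17071157  22.16562254  60.        ] [320.14642547  61.05167227  60.        ] 239.20616316594476
y [-0.98669818  0.16256291  0.        ] x [0.16256291 0.98669818 0.        ]
O [456.04048851 150.14544733   0.        ] yaw 1.407508766531327
pin [423.85303253 -45.22079254  56.        ] [431.13829058 322.92552333] [331.36008148 213.5748085 ]
tipbar [ 382.67718503 -295.14332459  178.09004413] [728.08479808 364.08848086] [ 43.54135056 191.60645002]
knob hatch [596.9332786  105.17191019  99.        ] -21.47136547637275 -146.3296887357307
spray [593.57768269 -88.08667783 170.        ] -212.7047581919841 -174.435406613825
tube [ 328.75491639 -133.2003575    60.        ] -300.2687031253369 79.53092421187556
bracket hi [639.89737084  43.35446892  54.        ] -75.48215452244588 -198.7715034820062
```

```bash
cat >> h.py <<'E'
from scipy.spatial.transform import Rotation as Ro
def tool(): 
    s=status.state(); return np.array(s['eef_pos']),Ro.from_euler('xyz',s['tcp_rot']).as_matrix()
def go(*X):
    p,R=tool(); return np.round(R.T@(np.array(X)-p),1)
E
python3 - <<'E'
from h import *
p,R=tool();print(p.round(1));print(R.round(3))
# target: 30 mm inboard of the knob
y=np.array([-.9867,.1626,0])
k=np.array([598,106.5,0])
X=k+y*60; X[2]=230;print(X,go(*X))
E
```

```text
[ 239.2 -577.2  225.1]
[[-0.     0.924  0.383]
 [ 0.001  0.383 -0.924]
 [-1.     0.    -0.001]]
[538.798 116.256 230.   ] [  -4.3  542.2 -526. ]
```

Emit:
apply_moves --pt "1 -3 0 0 6.4" --pt "1 -3 0 0 6.4" --pt "1 -3 0 0 6.4" --pt "1 -3 0 0 6.4" --pt "1 -3 0 0 6.3" --pt "1 0 0 0 0" --pt "1 0 0 0 0"

```text
t: 0.8
eef_pos: [239.2, -577.3, 240.4]
tcp_rot: [-2.621, 1.57, 1.93]
ft_force: [0.2, 0.6, -0.2]
opening: 0.468
```

Run:
```python
from h import *
p,R=tool();print(p.round(1));print(R.round(3))
print(go(538.8,116.3,240))
```

```text
[ 239.2 -577.3  240.4]
[[-0.     0.987 -0.16 ]
 [ 0.    -0.16  -0.987]
 [-1.    -0.    -0.   ]]
[ 6.000e-01  1.847e+02 -7.326e+02]
```

Emit:
apply_moves --pt "1 0 6 -24 0" --pt "1 0 9 -36 0" --pt "1 0 9 -36 0" --pt "1 0 9 -36 0" --pt "1 0 9 -36 0" --pt "1 0 9 -36 0" --pt "1 0 9 -36 0" --pt "1 0 9 -36 0" --pt "1 0 9 -36 0" --pt "1 0 9 -36 0"

```text
t: 1.8
eef_pos: [382.2, -246.8, 240.5]
tcp_rot: [-1.441, 1.571, 3.111]
ft_force: [0.2, -0.3, -0.4]
opening: 0.003
```

Emit:
apply_moves --pt "1 0 9 -36 0" --pt "1 0 9 -36 0" --pt "1 0 9 -36 0" --pt "1 0 9 -36 0" --pt "1 0 9 -36 0" --pt "1 0 9 -36 0" --pt "1 0 9 -36 0" --pt "1 0 9 -36 0" --pt "1 0 9 -36 0" --pt "1 0 9 -36 0"

```text
t: 2.8
eef_pos: [529.8, 93.8, 240.4]
tcp_rot: [-0.835, 1.571, -2.566]
ft_force: [0.4, -0.9, -0.6]
opening: 0.006
```

Emit:
apply_moves --pt "1 0 6 -20 0" --pt "1 0 0 0 0" --pt "1 0 0 0 0"

```text
t: 3.1
eef_pos: [538.2, 110.9, 240.2]
tcp_rot: [-1.05, 1.57, -2.782]
ft_force: [-1.3, -0.3, 0.1]
opening: 0.003
```

Run:
```python
from h import *
p,R=tool();print(p.round(1));print(R.round(3));print(status.state()['opening'])
c=snap('wrist','w1')
a=c['pixels'][...,::-1];print(c['cx'],c['cy'],c['fovy'],foc(c),-np.array(c['R']).T@c['t'])
for n in ([599,108.2,103.5],[596.9,105.2,99]):
    q=np.array(c['R'])@n+np.array(c['t']);th=np.arctan2(np.hypot(q[0],q[1]),q[2]);print(foc(c)*th*q[:2]/np.hypot(q[0],q[1])+[c['cx'],c['cy']])
print(go(538.8,116.3,240))
```

```text
[538.2 110.9 240.2]
[[-0.001  0.987 -0.161]
 [-0.    -0.161 -0.987]
 [-1.    -0.001  0.   ]]
0.0030483876959132125
288.6522593535444 203.70114364704418 65.70646984690485 325.19226210127806 [608.64096388  98.90180406 399.21935106]
[280.15988045 132.99884972]
[283.88557232 134.52825392]
[ 0.3 -0.3 -5.9]
```

View pics/w1.png

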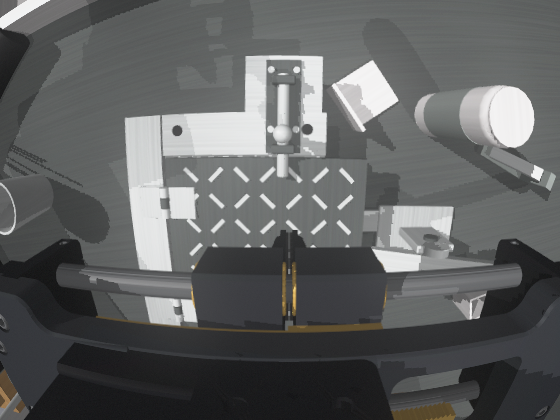

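The wrist view shows the ball knob at (283,134). That matches the predicted projection of (597, 105, 99), so the knob position is confirmed. I now descend about 45 mm inboard of it.

Emit:
apply_moves --pt "1 20 5 -2 0" --pt "1 30 5 -2 0" --pt "1 30 4 0 0" --pt "1 25 0 0 0" --pt "1 20 0 0 0" --pt "1 12 0 0 0" --pt "1 6 0 0 0" --pt "1 0 0 0 0" --pt "1 0 0 0 0"

```text
t: 4.05
eef_pos: [553.5, 112.5, 98.4]
tcp_rot: [1.728, 1.57, -0.007]
ft_force: [-0.1, 0.2, 0.7]
opening: 0.003
```

Run:
```python
from h import *
p,R=tool();print(p.round(1),status.state()['ft_force'].round(1)); print('to knob',go(597,105.3,99))
c=snap('wrist','w2')
```

```text
[553.5 112.5  98.4] [-0.1  0.2  0.7]
to knob [-0.5 44.1 -0.1]
```

View pics/w2.png

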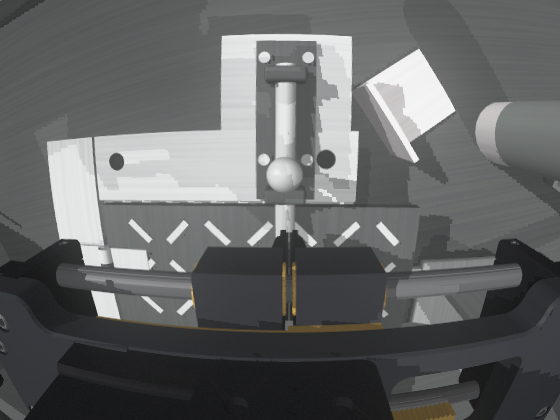

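The ball at (285,175) is in line with the shut fingertips at (288,235). I push outwards now.

Emit:
apply_moves --pt "1 1 6 0 0" --pt "1 0 6 -0.5 0" --pt "1 0 5 0 0" --pt "1 0 4 0 0" --pt "1 0 4 0 0" --pt "1 0 4 0 0" --pt "1 0 4 0 0" --pt "1 0 4 0 0" --pt "1 0 4 0 0" --pt "1 0 4 0 0"

```text
t: 5.1
eef_pos: [597.8, 105.6, 96.6]
tcp_rot: [-0.919, 1.57, -2.654]
ft_force: [-2.6, -1.1, 0.3]
opening: 0.006
```

Emit:
apply_moves --pt "1 0 3 0 0" --pt "1 0 3 0 0" --pt "1 0 3 0 0" --pt "1 0 2 0 0" --pt "1 0 0 0 0"

```text
t: 5.6
eef_pos: [608.8, 103.9, 96.6]
tcp_rot: [1.647, 1.57, -0.088]
ft_force: [0.1, -0.3, 0.3]
opening: 0.003
```

Emit:
apply_moves --pt "1 0 1.5 0 0" --pt "1 0 1.5 0 0" --pt "1 0 1 0 0" --pt "1 0 0 0 0"

```text
t: 6.0
eef_pos: [612.5, 103.3, 96.6]
tcp_rot: [1.188, 1.571, -0.547]
ft_force: [-1.1, -1.2, 0.2]
opening: 0.006
```

Emit:
apply_moves --pt "1 0 1.5 0 0" --pt "1 0 1.5 0 0" --pt "1 0 0 0 0"

```text
t: 6.3
eef_pos: [615.2, 102.8, 96.5]
tcp_rot: [-1.3, 1.57, -3.034]
ft_force: [-3.5, 0.1, 0.6]
opening: 0.005
```

Emit:
apply_moves --pt "1 0 1 0 0" --pt "1 0 1 0 0" --pt "1 0 0 0 0"

```text
t: 6.6
eef_pos: [615.6, 102.7, 96.5]
tcp_rot: [-1.415, 1.567, 3.134]
ft_force: [-11.9, 1.0, 5.1]
opening: 0.004
```

The stop is reached: force rises to 12 N and motion ceases. I back off and check.

Emit:
apply_moves --pt "1 0 0 0 0" --pt "1 0 0 0 0" --pt "1 0 -3 0 0" --pt "1 0 -10 0 0" --pt "1 -10 -15 0 0" --pt "1 -25 -15 0 0" --pt "1 -35 0 0 0" --pt "1 -35 0 0 0" --pt "1 -35 0 0 0" --pt "1 0 0 0 0"

```text
t: 7.6
eef_pos: [575.6, 109.9, 242.0]
tcp_rot: [1.804, 1.562, 0.07]
ft_force: [0.4, -0.4, 0.2]
opening: 0.008
```

Run:
```python
from h import *
p,R=tool();print(p.round(1));print(R.round(3))
c=snap('wrist','w3')
k=np.array([597,105.3,99.])
for s in (0,34,40):
    X=k+s*np.array([.9867,-.1626,0]);q=np.array(c['R'])@X+np.array(c['t']);th=np.arctan2(np.hypot(q[0],q[1]),q[2]);print(s,foc(c)*th*q[:2]/np.hypot(q[0],q[1])+[c['cx'],c['cy']])
print('to bar',go(383.9,-287.4,240))
```

```text
[575.6 109.9 242. ]
[[ 0.009  0.987 -0.163]
 [ 0.001 -0.163 -0.987]
 [-1.     0.009 -0.002]]
0 [289.50065813 175.16819495]
34 [289.51275078 139.06220826]
40 [289.51417821 132.62576032]
to bar [  -1.7 -123.7  423. ]
```

View pics/w3.png

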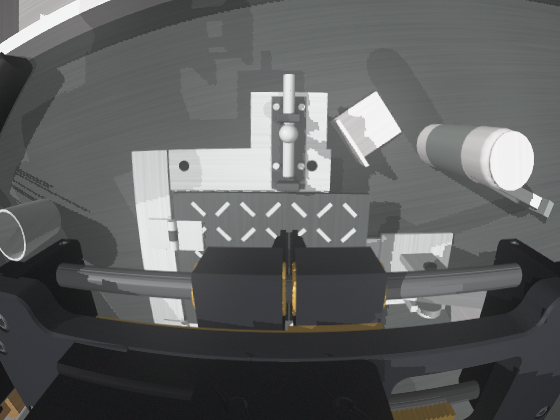

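The bolt is drawn: the ball is at (289,132), which matches 40 mm of travel, and the shank is clear of the flap. I now move over the bar's long end.

Emit:
apply_moves --pt "1 -4 -6 25 0" --pt "1 -4 -10 35 0" --pt "1 -4 -10 35 0" --pt "1 -4 -10 35 0" --pt "1 -4 -10 35 0" --pt "1 -4 -10 35 0" --pt "1 0 -10 35 0" --pt "1 0 -10 35 0" --pt "1 0 -10 35 0" --pt "1 0 -10 35 0"

```text
t: 8.65
eef_pos: [423.2, -210.8, 259.9]
tcp_rot: [-1.975, 1.57, 2.574]
ft_force: [0.5, -0.5, -0.2]
opening: 0.006
```

Emit:
apply_moves --pt "1 0 -10 30 0" --pt "1 0 -10 30 0" --pt "1 0 -8 23 0" --pt "1 0 0 0 0" --pt "1 0 0 0 0"

```text
t: 9.15
eef_pos: [383.0, -287.1, 260.0]
tcp_rot: [-2.292, 1.57, 2.255]
ft_force: [1.0, 0.8, -0.3]
opening: 0.005
```

Run:
```python
from h import *
p,R=tool();print(p.round(1));print(R.round(3))
c=snap('wrist','w4');print(-np.array(c['R']).T@c['t'])
for X in ([383.9,-287.4,181.5],):
    q=np.array(c['R'])@X+np.array(c['t']);th=np.arctan2(np.hypot(q[0],q[1]),q[2]);print(foc(c)*th*q[:2]/np.hypot(q[0],q[1])+[c['cx'],c['cy']])
```

```text
[ 383.  -287.1  260. ]
[[-0.001  0.986 -0.164]
 [ 0.001 -0.164 -0.986]
 [-1.    -0.001 -0.001]]
[ 453.2732798  -299.59603893  419.06777162]
[288.14307912 214.62059834]
```

View pics/w4.png

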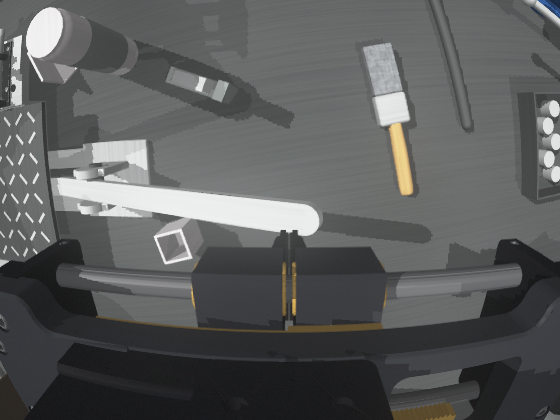

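In the wrist view the bar tip is at (319,220), which puts the press point at about (288,216). The prediction was (288,215), so my press point agrees. I descend to contact.

Emit:
apply_moves --pt "1 20 1 0 0" --pt "1 20 0 0 0" --pt "1 12 0 0 0" --pt "1 5 0 0 0" --pt "1 3 0 0 0" --pt "1 3 0 0 0" --pt "1 2 0 0 0" --pt "1 0 0 0 0"

```text
t: 10.0
eef_pos: [384.5, -287.7, 195.7]
tcp_rot: [0.812, 1.571, -0.922]
ft_force: [1.2, -0.6, 0.4]
opening: 0.004
```

Emit:
apply_moves --pt "1 2 0 0 0" --pt "1 2 0 0 0" --pt "1 2 0 0.5 0" --pt "1 2 0 1 0" --pt "1 2 0 1 0" --pt "1 0 0 0 0"

```text
t: 10.6
eef_pos: [384.3, -290.4, 186.1]
tcp_rot: [1.07, 1.57, -0.665]
ft_force: [0.4, 1.4, 8.1]
opening: 0.006
```

Emit:
apply_moves --pt "1 3 0 1.3 0" --pt "1 4 0 1.7 0" --pt "1 4 0 1.7 0" --pt "1 4 0 1.6 0" --pt "1 4 0 1.5 0" --pt "1 4 0 1.4 0" --pt "1 4 0 1.4 0" --pt "1 4 0 1.3 0" --pt "1 4 0 1.2 0" --pt "1 4 0 1.1 0"

```text
t: 11.6
eef_pos: [381.9, -303.7, 146.8]
tcp_rot: [2.992, 1.57, 1.257]
ft_force: [1.4, 6.3, 7.1]
opening: 0.007
```

Emit:
apply_moves --pt "1 4 0 1 0" --pt "1 4 0 1 0" --pt "1 4 0 0.9 0" --pt "1 4 0 0.9 0" --pt "1 4 0 0.8 0" --pt "1 4 0 0.8 0" --pt "1 4 0 0.7 0" --pt "1 4 0 0.6 0" --pt "1 4 0 0.6 0" --pt "1 4 0 0.5 0"

```text
t: 12.6
eef_pos: [380.4, -311.0, 106.8]
tcp_rot: [-2.845, 1.569, 1.703]
ft_force: [1.6, 8.1, 7.6]
opening: 0.001
```

Run:
```python
from h import *
p,R=tool();print(p.round(1),status.state()['ft_force'].round(1),R.round(3))
c=snap('wrist','w5')
O=np.array([456.04,150.15,0]);x=np.array([.1626,.9867,0]);y=np.array([-.9867,.1626,0])
print('hatch',(p-O)@x,(p-O)@y)
```

```text
[ 380.4 -311.   106.8] [1.6 8.1 7.6] [[-0.     0.987 -0.164]
 [ 0.001 -0.164 -0.987]
 [-1.    -0.    -0.001]]
hatch -467.3410740834753 -0.40274698457336233
```

View pics/w5.png

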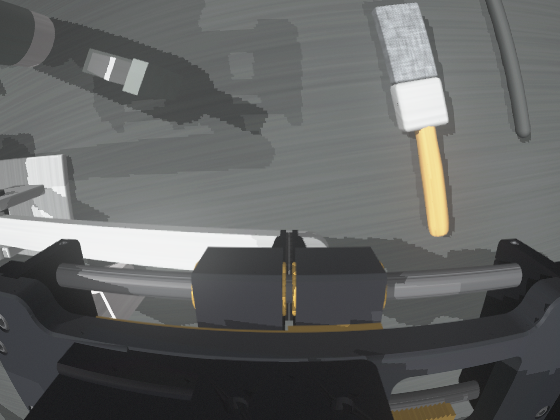

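The fingers are still seated on the bar near its tip at about (288,240). Fy of 8 N means I am dragging slightly outwards, so I let that relax for the rest of the way.

Emit:
apply_moves --pt "1 4 0 -0.5 0" --pt "1 4 0 -0.3 0" --pt "1 4 0 0 0" --pt "1 4 0 0 0" --pt "1 4 0 0 0" --pt "1 4 0 0 0" --pt "1 4 0 0 0" --pt "1 4 0 0 0" --pt "1 4 0 -0.2 0" --pt "1 4 0 -0.2 0"

```text
t: 13.65
eef_pos: [381.6, -312.4, 67.4]
tcp_rot: [0.802, 1.566, -0.933]
ft_force: [-1.0, -5.2, 9.7]
opening: 0.002
```

Emit:
apply_moves --pt "1 4 0 -0.3 0" --pt "1 4 0 -0.3 0" --pt "1 4 0 -0.4 0" --pt "1 4 0 -0.4 0" --pt "1 3 0 -0.3 0" --pt "1 3 0 -0.3 0" --pt "1 2 0 -0.2 0" --pt "1 0 0 0 0"

```text
t: 14.45
eef_pos: [382.1, -310.5, 43.3]
tcp_rot: [0.808, 1.566, -0.927]
ft_force: [0.1, -8.3, 6.7]
opening: 0.003
```

Emit:
apply_moves --pt "1 1 0 1 0" --pt "1 2 0 0.5 0" --pt "1 2 0 0 0" --pt "1 2 0 0 0" --pt "1 2 0 0 0" --pt "1 0 0 0 0"

```text
t: 15.05
eef_pos: [380.9, -309.9, 33.9]
tcp_rot: [1.657, 1.571, -0.078]
ft_force: [0.6, 3.2, 8.1]
opening: 0.006
```

Emit:
apply_moves --pt "1 2 0 -0.3 0" --pt "1 2 0 -0.2 0" --pt "1 1 0 -0.1 0" --pt "1 0 0 0 0"

```text
t: 15.45
eef_pos: [381.0, -309.2, 28.9]
tcp_rot: [2.559, 1.571, 0.825]
ft_force: [0.5, 3.6, 8.9]
opening: 0.007
```

Emit:
apply_moves --pt "1 1 0 -0.1 0" --pt "1 1 0 -0.1 0" --pt "1 1 0 -0.1 0" --pt "1 0 0 0 0"

```text
t: 15.85
eef_pos: [381.1, -308.9, 26.3]
tcp_rot: [1.552, 1.57, -0.183]
ft_force: [0.2, 4.5, 15.3]
opening: 0.004
```

Force is rising to 15 N with the tip at 15 mm, so the bar end is on the bench. I add a little more preload and look.

Emit:
apply_moves --pt "1 0.5 0 0 0" --pt "1 0 0 0 0" --pt "1 0 0 0 0" --pt "1 0 0 0 0" --pt "1 0 0 0 0" --pt "1 0 0 0 0"

```text
t: 16.45
eef_pos: [381.1, -308.9, 26.2]
tcp_rot: [1.349, 1.57, -0.386]
ft_force: [-0.1, 6.2, 20.9]
opening: 0.004
```

Run:
```python
from h import *
snap('scene','s6');s=status.state();print(s['ft_force'],s['eef_pos'],s['t'])
a=cv2.imread('pics/s6.png')[100:275,100:400]; cv2.imwrite('pics/s6c.png',cv2.resize(a,None,fx=2.6,fy=2.6,interpolation=cv2.INTER_CUBIC))
```

```text
[-1.65876853  6.02394692 19.66055198] [ 381.1302968  -308.86871773   26.1710846 ] 16.5
```

View pics/s6c.png

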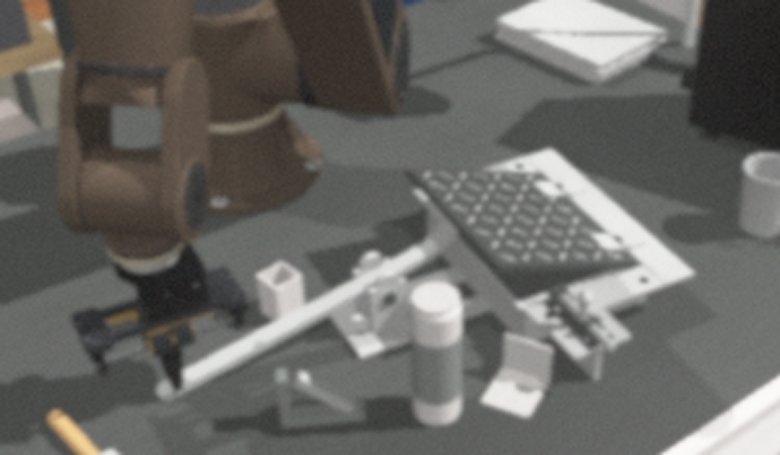

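The scene crop shows the bar's long end down at (175,385) under the fingers and the bar still seated between the cheeks at (375,290). The flap is raised on the toe at (430,240). The tube, spray and bracket are untouched. I'm handing it in.

```bash
python3 -c "
from h import *
print(env.job_done());s=status.state();print(s['t'],s['ft_force'],s['eef_pos'])"
```

```text
the job is handed in; nothing more can be done
None
the job is handed in; nothing more can be done
```

The job is handed in at about 16.5 s of the 51 s allowed, with the fingers still holding the bar pressed down. No verdict is reported, so these are my own last checks.

- **Bolt:** I pushed the knob outwards with the shut fingertips until it hit its stop, where the force rose to about 12 N. The wrist picture then showed the ball within 1 px of where 40 mm of travel from my measured start would put it, and the shank was clear of the flap.
- **Bar and flap:** I pressed the bar's long end down along its arc at up to about 40 mm/s. The fingertips ended about 15 mm above the bench with about 20 N downward, well above the 4 to 9 N lifting load, so the bar's end is on the bench. The scene picture shows the flap raised on the toe and the bar still seated between its cheeks.
- **Other things on the bench:** the tube, spray can, bracket and magnet showed no visible movement in that picture. I did not check the hammer or cup again by measurement. The brush was in view and undisturbed partway through the press.
- **Disagreements:** the first two-camera fix of the knob had rays about 4 mm off. The wrist camera then confirmed the position to about 1 px. While pressing, the fingers dragged up to about 8 N along the bar, first outwards and then inwards. I corrected this on the way, and about 6 N was left at the end.
- **Not measured:** the flap angle and the bar's distance from its pivot pin. I judged both by eye and from the bar's end height.

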